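# Park the cap, then hold the sprung chassis hatch just under its balance point

## Task

Put the securing cap that stands rim-down on the bench into the round pocket of the block on the power supply chassis, rim-down and fully seated, and let go of it. Then take the chassis hatch by its bar handle, raise it clearly past its balance point without letting it fly open, ease it back to about eight degrees below that point (some 44 degrees open) and keep it there for the technician, finishing while still holding it. Leave the upturned spare cap, the meter and the spray can alone.

Things in the scene. Friction and masses are not known exactly. Their poses are not given: they have to be found in the camera images.
- cap: Cap to be parked: plain aluminium cup, closed on top, open below, standing rim-down on the bench. Barrel 32 mm diameter; the rim, a flange 42 mm diameter and 5 mm thick, is at its open lower end; 38 mm high, 35 to 70 g. Origin at the centre of the underside (rim side), z towards the closed end, up as it stands. Gripped across the barrel, 11 mm or more above the underside.
- spare_cap: An identical cap standing the other way up (rim and opening up, closed end on the bench), to be left alone. It may stand nearer or farther than the other one. Origin at the centre of its underside, z up.
- pocket (a point): Centre of the floor of the round pocket, z up. Pocket 45 mm diameter, 6 mm deep, in the top of a grey plastic block 75 x 75 x 20 mm fixed on the deck at the chassis's right side; its floor is 94 mm above the bench. A seated cap has its underside on this floor and stands 32 mm above the block's top.
- hatch_hinge (a point): Middle of the hatch's hinge line, fixed to the chassis, 80 mm above the bench, level with the top of the chassis (aluminium box 260 x 320 x 80 mm, fixed to the bench). Its axes are the chassis's: x level, from the hatch's handle edge to its hinge, roughly away from the robot; y along the hinge line; z up.
- hatch_handle (a point): Middle of the hatch's handle: round steel bar, 12 mm diameter, 120 mm long, parallel to the hinge line, on posts 110 mm apart, 38 mm clear of the plate's top. Hatch shut: 150 mm from the hinge line towards the robot and 50 mm above it; it turns about the hinge line. A gripper pointing down and closing across the bar can follow it all the way, the bar turning between the pads.
- hatch: The hatch: grey steel plate 200 x 200 x 6 mm with its bar handle, turning by joint hatch_angle. Origin on the hinge line, x away from the handle.
- hatch_angle (a joint): Opening angle, rad: 0 shut (as at the start), 1.5 fully open; the handle rises and goes away from the robot. The weight (0.9 kg) works against a lifting spring: below the balance point at 0.90 rad (52 degrees) the hatch falls shut, above it the spring throws it fully open. Lifting by the handle takes about 2 N when shut, falling to nothing at the balance point; 0.15 rad below that it is about 0.6 N.
- meter: Bystander: yellow handheld meter lying on the bench, 150 x 75 x 38 mm, at the robot's left.
- spray: Bystander: white spray can standing on the bench, 52 mm diameter, 150 mm high, left of the chassis.
Not all that is in view belongs to the job. Leave any brown or turquoise look-alike of the cap alone.

How it is judged:
By the outcome, as a careful person would: the job done as asked, in the order asked, and still so for the second after the job is handed in, while the arm keeps its last pose, push and grip.
It also fails if it takes over 61 s, if anything falls off the work surface, if the arm or the gripper's body presses on something with over 40 N, if the wrist force passes 120 N, or if a joint passes its speed limit or range.

## Robot

A 7-joint arm with a two-finger parallel gripper is mounted at the origin on the work surface. World frame = base frame: x ahead of the robot, y to its left, z up, the work surface at z = 0. Lengths are in m, angles in rad, forces in N, time in s.
With the tool pointing down it reaches from about 0.425 to 0.875 m from the base axis. Payload 8.4 kg.
Tool frame: the origin (TCP) lies at the very end of the fingers, on their centre line; the grasp point (between the pads) lies 19 mm behind it (env.pinch_z is the distance from the TCP to the grasp point, in m); z points along the fingers, y is the line along which they close (so a half turn about z gives the same grasp; the last joint's range is limited). The gripper opens to 85 mm and grips with 20 to 120 N. Pads are 22 mm wide; open, the fingers measure 114 mm over their backs; the gripper's body (76 mm by 85 mm) begins 54 mm behind the grasp point. The pads swing forward as they close: fully open they stand 13 mm farther back than shut.
Start: joints at [1.178, 0.333, 0.04, 1.465, -0.013, 1.343, -0.059], TCP at [0.188, -0.622, 0.231] pointing down, gripper open.
Joint ranges: [-2.58, 2.58], [-0.38, 2.09], [-1.3, 1.39], [0.25, 2.4], [-1.5, 4.64], [0.08, 2.09], [-2.65, 2.65]. Speed limits (rad/s): [2.22, 2.22, 2.79, 2.79, 3.14, 3.14, 3.14].

## Interface

Orientations are given as [roll, pitch, yaw] about the fixed x, y, z axes, in that order (R = Rz(yaw) Ry(pitch) Rx(roll)).
In Python, from workcell import env, cams, workorder gives the robot as it stands. The module is installed in compiled form; this text tells all that it offers.
- The arm moves only by the tool apply_moves, never from a script. Its argument "steps" is a list of rows, each a list of 7 numbers: the shift along the tool's x, y, z as a fraction of full scale, then the turn, a rotation vector about the tool's x, y, z as a fraction of full scale, then the finger opening in mm, from 0 to 85.4. In form: [[x, y, z, rx, ry, rz, gripper], ...]. A call has 1 to 20 rows; each row is the pose to reach, as a shift and turn from the pose commanded when the call began, along the tool's axes at that moment, turning the shorter way round; what a row does not reach only later rows make up. Full scale, the value 1, is 250 mm for a shift and 180 degrees for a turn. A row lasts 1/10 s, in which the tool goes at most 50 mm and 8.59 degrees, less where a joint would pass 70% of its speed; a pose out of reach is approached as far as the arm can. A call with a number of a shift or a turn outside -1 to 1 is refused whole. A call with a gripper value outside its range is refused whole. The fingers move at their own pace and stop on an object; the grip force is fixed at half the most. Time passes only in rows, so rows that repeat a pose let the fingers close. It gives the time, the measured TCP pose, the force and the opening at its end, in the units of the state.
- env.read_state(): the state, without advancing time (a new reading comes with each control period).
- cams.grab_frame(name): name is "side" or "top"; returns the picture (420x560x3 uint8, blue, green, red); there is no depth.
- cams.camera_info(name): a dict with "mtx" (3x3 intrinsics, pixels), "rvec" (rotation vector, rad) and "tvec" (3), from world to camera coordinates, as OpenCV has them. Camera axes: x right, y down, z forward; pixel columns grow to the right and rows downward; lengths in m; the calibration is good to about 2 mm. A picture is of the moment at which its call begins. camera_info takes no time and is no camera call.
- workorder.hand_in(): hands the job in, once; it reports no verdict.
The state is a dict: "time": time; "q": joint angles; "qd": joint speeds; "joint_efforts": joint torques, N m; "tool_pos": TCP position; "tool_rot": TCP orientation; "wrist_force": force on the tool from outside, world axes, zero at the start; "wrist_torque": the same for the moment, N m; "gripper_width": finger opening in m.
Only numpy, scipy, OpenCV 4.12 (cv2) and the standard library are available. Lean on these libraries where they do the work, as an engineer would, in place of code of your own. Each camera call takes 0.05 s, during which the arm holds its last target. There are 200 camera calls.

## Working session

There is one attempt and no reset: what is moved stays moved. The work goes in short steps, Python scripts to look and compute and a tool call to move; the robot and the scene stay as the last step left them, time stands still between calls to the robot, and variables do not carry over. Pictures are saved under pics/ and viewed, on a budget of 10 in all, crops included, one or two more only if the job needs it, and the job is handed in when it is done.

Besides the shell and the picture viewer there is one more tool, called after "Emit:" as name(argument=value, ...), one argument or row to a line, values as JSON. apply_moves: Moves the arm, as the interface text tells. Shift numbers are shares of 250 mm and turn numbers shares of 180 degrees, none past 1 either way. Its arguments: {"type":"object","properties":{"steps":{"type":"array"}},"required":["steps"]}

```bash
mkdir -p pics; python3 - <<'E'
from workcell import env,cams
import cv2
for n in("side","top"):
    cv2.imwrite(f"pics/{n}0.png",cams.grab_frame(n)); print(n,cams.camera_info(n))
s=env.read_state(); print(s['time'],s['tool_pos'],s['tool_rot'],s['wrist_force'],s['gripper_width'],env.pinch_z)
E
```

```text
side {'mtx': array([[534.86886148,   0.        , 278.1920966 ],
       [  0.        , 534.86886148, 208.57381356],
       [  0.        ,   0.        ,   1.        ]]), 'rvec': array([ 2.29670916, -0.14190691,  0.09136198]), 'tvec': array([-0.49053326,  0.15094032,  1.45588235])}
top {'mtx': array([[523.95055873,   0.        , 290.87039976],
       [  0.        , 523.95055873, 202.23451334],
       [  0.        ,   0.        ,   1.        ]]), 'rvec': array([ 2.21084009, -2.17687159,  0.05236105]), 'tvec': array([0.06121355, 0.47617732, 1.67926659])}
0.1 [ 0.18806708 -0.62178646  0.23056482] [-3.14021697e+00  1.47824279e-04  2.93818995e-01] [-0.24808067 -0.57698853 -0.65409386] 0.08554359209181818 0.0187
```

View pics/side0.png

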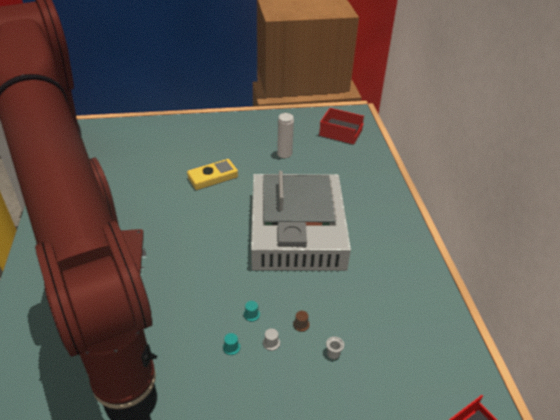

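View pics/top0.png

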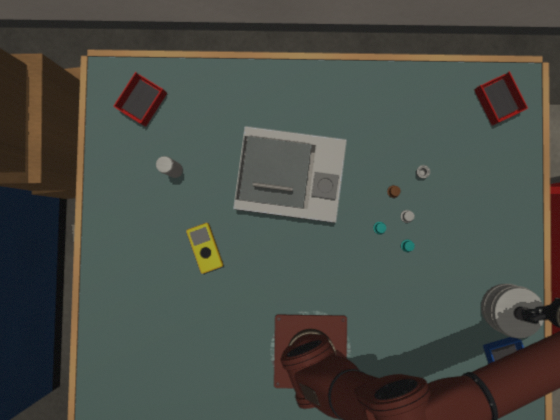

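Side view: the grey closed-top cap with its rim down is at (272,338) and the upturned grey one is at (334,347). The look-alikes are brown at (302,320) and turquoise at (252,311) and (231,343). Top view: cap (408,216), spare (423,172), brown (394,191), turquoise (381,228) and (408,246). I choose the cap at (272,338)/(408,216) and will check it in one close crop.

```bash
cat > h.py <<'E'
import numpy as np,cv2
from workcell import env,cams
from scipy.spatial.transform import Rotation as Ro
def cam(n):
    c=cams.camera_info(n); R=cv2.Rodrigues(c['rvec'])[0]; return c['mtx'],R,np.array(c['tvec']).ravel(),c
def ray(n,uv):
    K,R,t,_=cam(n); d=R.T@np.linalg.solve(K,[*uv,1.]); return -R.T@t,d
def onz(n,uv,z):
    o,d=ray(n,uv); return o+d*(z-o[2])/d[2]
def proj(n,p):
    K,R,t,c=cam(n); return cv2.projectPoints(np.float64(p).reshape(-1,1,3),c['rvec'],c['tvec'],K,None)[0].reshape(-1,2)
def tri(uvs,uvt):
    A=np.zeros((3,3));b=np.zeros(3);rs=[ray('side',uvs),ray('top',uvt)]
    for o,d in rs:
        d=d/np.linalg.norm(d);P=np.eye(3)-np.outer(d,d);A+=P;b+=P@o
    p=np.linalg.solve(A,b); return p,[np.linalg.norm(np.cross(p-o,d/np.linalg.norm(d))) for o,d in rs]
E
python3 - <<'E'
from h import *
s=cv2.imread('pics/side0.png');t=cv2.imread('pics/top0.png')
def crop(i,x,y,w,h,W,H): return cv2.resize(i[y:y+h,x:x+w],(W,H),interpolation=cv2.INTER_CUBIC)
a=np.hstack([crop(s,215,290,135,75,400,222),crop(t,370,160,72,94,170,222),crop(t,305,160,46,44,230,222)])
b=np.hstack([crop(t,228,120,126,106,440,370),crop(s,245,165,108,111,360,370)])
cv2.imwrite('pics/crop.png',np.vstack([a,b]))
for n,i,(x0,y0,x1,y1) in(('side',s,(262,325,284,352)),('top',t,(398,206,419,227)),('top',t,(413,162,434,182)),('side',s,(322,333,348,362))):
    c=i[y0:y1,x0:x1].astype(int);g=(c.min(2)>95)
    m=cv2.morphologyEx(g.astype('uint8'),cv2.MORPH_CLOSE,np.ones((5,5)))
    ys,xs=np.nonzero(m);print(n,xs.min()+x0,xs.max()+x0,ys.min()+y0,ys.max()+y0,xs.mean()+x0,ys.mean()+y0,len(xs))
E
```

```text
side 262 283 325 351 273.04014598540147 337.56569343065695 548
top 401 414 210 220 407.10769230769233 215.30769230769232 130
top 417 429 165 177 423.1007194244604 170.92805755395685 139
side 322 347 333 361 335.7595993322204 344.8330550918197 599
```

View pics/crop.png

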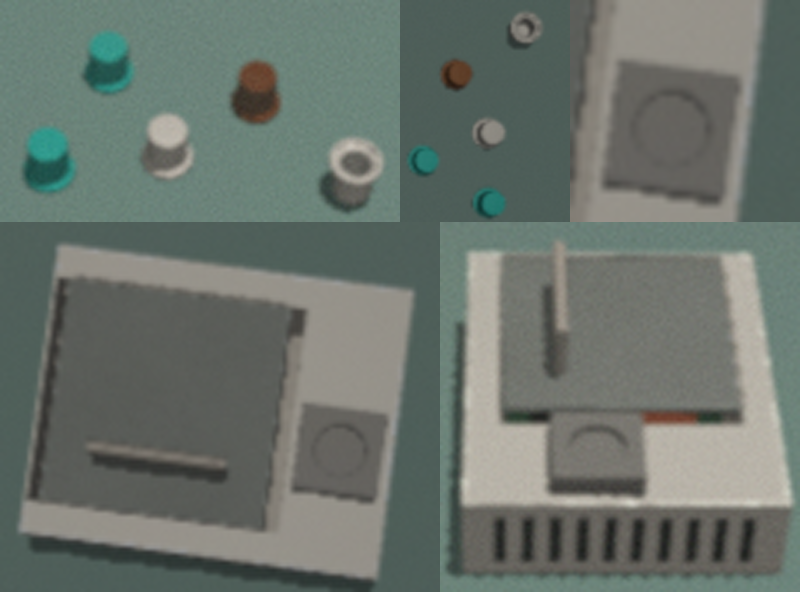

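The crop confirms the choice: the grey cap shows a closed top and its rim on the bench. The spare at right shows an open rim facing up. The pocket, block and handle are also clear.

```bash
python3 - <<'E'
from h import *
s=cv2.imread('pics/side0.png');t=cv2.imread('pics/top0.png')
def up(i,x,y,w,h,k=8): return cv2.resize(i[y:y+h,x:x+w],None,fx=k,fy=k,interpolation=cv2.INTER_CUBIC)
def back(p,x,y,k=8): return np.array([x+(p[0]+.5)/k-.5,y+(p[1]+.5)/k-.5])
# caps
for name,a,z in(('cap',(408,215.5),.038),('spare',(423,171.5),.038),('brown',(394,191),.038),('t1',(380.5,228),.038),('t2',(408.5,245.5),.038)):
    print(name,onz('top',a,z).round(4))
print('cap side top',onz('side',(271.7,334.2),.038).round(4), tri((271.7,334.2),(408.1,215.5)))
def mask(i,x,y,w,h,f,seed):
    u=up(i,x,y,w,h).astype(int); m=f(u).astype('uint8'); m=cv2.morphologyEx(m,cv2.MORPH_OPEN,np.ones((9,9)))
    cs=cv2.findContours(m,cv2.RETR_EXTERNAL,cv2.CHAIN_APPROX_NONE)[0]
    c=max(cs,key=cv2.contourArea); return c
# cap top disc, top view: brightest
for thr in (120,135,150):
    c=mask(t,398,206,22,22,lambda u:u.min(2)>thr,0)
    (cx,cy),r=cv2.minEnclosingCircle(c); M=cv2.moments(c); p=back((M['m10']/M['m00'],M['m01']/M['m00']),398,206)
    print('captop',thr,p.round(2),cv2.contourArea(c)/64,r/8,onz('top',p,.038).round(4))
    c=mask(s,262,325,22,28,lambda u:u.min(2)>thr+25,0);M=cv2.moments(c);p=back((M['m10']/M['m00'],M['m01']/M['m00']),262,325)
    print('  side',p.round(2),cv2.contourArea(c)/64,cv2.boundingRect(c),onz('side',p,.038).round(4))
# block
g=t[160:204,305:351].astype(int).max(2); print(g[::4,::3])
for thr in(100,110,120):
    c=mask(t,310,168,34,34,lambda u:u.max(2)<thr,0); r=cv2.minAreaRect(c);p=back(r[0],310,168); print('block top',thr,p.round(2),np.array(r[1])/8,r[2],onz('top',p,.1).round(4))
    c=mask(s,272,218,40,38,lambda u:u.max(2)<thr,0); r=cv2.minAreaRect(c);p=back(r[0],272,218); print('  side',p.round(2),np.array(r[1])/8,r[2])
for n,p in(('top',(325.4,185.8)),('side',(292.1,231.9))): print('pocket',n,onz(n,p,.1).round(4))
print('handle ends',tri((281,171.9),(253.2,184.1)),tri((281.6,197.4),(293,190.2)))
for a in((253.2,184.1),(293,190.2)): print(onz('top',a,.13+.006).round(4))
# chassis corners
for a in((245,127.5),(346,139.5),(234.5,208.5),(336,222)): print('ch',onz('top',a,.08).round(4))
E
```

```text
cap [ 0.4374 -0.3038  0.038 ]
spare [ 0.5784 -0.351   0.038 ]
brown [ 0.5147 -0.259   0.038 ]
t1 [ 0.3965 -0.2169  0.038 ]
t2 [ 0.3425 -0.3058  0.038 ]
cap side top [ 0.4379 -0.3075  0.038 ] (array([ 0.43789821, -0.30494187,  0.03431501]), [np.float64(0.0003444233869859226), np.float64(0.00034442338698602114)])
captop 120 [408.98 215.47] 56.2109375 4.442624092102051 [ 0.4376 -0.3069  0.038 ]
  side [271.17 333.56] 108.3828125 (26, 29, 104, 89) [ 0.4369 -0.3056  0.038 ]Traceback (most recent call last):
  File "<stdin>", line 15, in <module>
  File "<stdin>", line 12, in mask
ValueError: max() iterable argument is empty
```

```bash
python3 - <<'E'
from h import *
s=cv2.imread('pics/side0.png');t=cv2.imread('pics/top0.png')
def up(i,x,y,w,h,k=8): return cv2.resize(i[y:y+h,x:x+w],None,fx=k,fy=k,interpolation=cv2.INTER_CUBIC)
def back(p,x,y,k=8): return np.array([x+(p[0]+.5)/k-.5,y+(p[1]+.5)/k-.5])
def mask(i,x,y,w,h,f):
    u=up(i,x,y,w,h).astype(int); m=f(u).astype('uint8'); m=cv2.morphologyEx(m,cv2.MORPH_OPEN,np.ones((33,33)))
    cs=cv2.findContours(m,cv2.RETR_EXTERNAL,cv2.CHAIN_APPROX_NONE)[0]
    return max(cs,key=cv2.contourArea) if cs else None
print(t[168:204:3,308:350:2].max(2)); print(s[216:254:3,270:314:2].max(2))
for thr in(105,115,125):
    c=mask(t,308,165,38,40,lambda u:u.max(2)<thr)
    if c is not None:
        r=cv2.minAreaRect(c);p=back(r[0],308,165); print('block top',thr,p.round(2),np.array(r[1])/8,r[2],onz('top',p,.1).round(4))
    c=mask(s,272,220,40,36,lambda u:u.max(2)<thr)
    if c is not None:
        r=cv2.boundingRect(c);print('  side',np.array(r)/8+[272,220,0,0])
for n,p in(('top',(325.4,185.8)),('side',(292.1,231.9))): print('pocket',n,onz(n,p,.1).round(4))
print('handle ends',tri((281,171.9),(253.2,184.1)),tri((281.6,197.4),(293,190.2)))
for a in((253.2,184.1),(293,190.2)): print(onz('top',a,.13+.006).round(4))
for a in((281,171.9),(281.6,197.4)): print(onz('side',a,.13+.006).round(4))
for a in((245,127.5),(346,139.5),(234.5,208.5),(336,222)): print('ch',onz('top',a,.08).round(4))
E
```

```text
[[ 85 130 136 150 150 151 151 150 150 150 151 150 150 150 149 149 149 131
   96  95  94]
 [111 131 141 143 140 142 146 148 149 149 149 149 150 149 149 149 150 127
   95  94  94]
 [115 136 147 127 102 101 101 102 102 103 104 111 113 126 133 140 149 118
   95  95  95]
 [115 134 146 115 100 100 102  99  93  93  96 100 100 100  99 101 150 104
   94  95  95]
 [120 133 147  99 102  98  90 100 100 101  98  82  97 101 101 127 149  98
   95  94  94]
 [133 138 134 102 100  94 101 102 102 101 101 100  91 100 100 133 137  96
   94  94  95]
 [135 142 128 101 101  96 101 101 101 101 100 101  89 100 104 144 128  95
   94  94  93]
 [134 140 117 101 101  95 100 100 101 101 100  98  97 100 107 147 117  93
   94  94  95]
 [135 146 115 100 101 101 101  94  98  97  93  99 100 100 120 149 108  95
   94  95  95]
 [132 142  93  93  96 100 100 100 100 100 100 100 101 100 132 147  98  94
   94  93  93]
 [133 149 147 147 145 143 111 109  92  76  79  84  86  94 135 139  97  93
   95  94  94]
 [141 150 151 149 150 151 150 149 149 149 149 146 146 146 149 123  94  94
   93  96  94]]
[[120 117 115 117 120 120 119 1
[... 1410 characters left out ...]
  0.1   ]
  side [272. 251.  40.   5.]
block top 125 [324.63 185.98] [25.17263985 26.46064186] 7.431407928466797 [ 0.5222 -0.0344  0.1   ]
  side [272.    220.     40.     27.125]
pocket top [ 0.5228 -0.0368  0.1   ]
pocket side [ 0.5254 -0.0362  0.1   ]
handle ends (array([0.52328397, 0.18198732, 0.13287899]), [np.float64(0.0014806025007990948), np.float64(0.001480602500799144)]) (array([0.50734055, 0.06206331, 0.13845636]), [np.float64(0.00248698319952651), np.float64(0.002486983199526509)])
[0.5215 0.1819 0.136 ]
[0.505  0.0623 0.136 ]
[0.5242 0.178  0.136 ]
[0.5103 0.0649 0.136 ]
ch [0.7031 0.2152 0.08  ]
ch [ 0.6701 -0.1005  0.08  ]
ch [0.4496 0.2426 0.08  ]
ch [ 0.4127 -0.0722  0.08  ]
```

```bash
cat >> h.py <<'E'
def rows(targets):
    """targets (x,y,z,yaw) tool-down -> fractions in current tool axes (from measured pose)"""
    s=env.read_state(); R0=Ro.from_euler('xyz',s['tool_rot']); p0=np.array(s['tool_pos'])
    for x,y,z,w in targets:
        R=Ro.from_euler('xyz',[np.pi,0,w])
        print((R0.inv().apply(np.array([x,y,z])-p0)/.25).round(4),((R0.inv()*R).as_rotvec()/np.pi).round(4))
E
python3 - <<'E'
from h import *
rows([(.4375,-.306,.10,-.117),(.4375,-.306,.010,-.117)])
t=cv2.imread('pics/top0.png')
# pocket ring: dark pixels inside block
x0,y0,k=312,172,8
u=cv2.resize(t[y0:y0+28,x0:x0+28],None,fx=k,fy=k,interpolation=cv2.INTER_CUBIC).max(2).astype(float)
c=np.array([325.4,185.2])
for it in range(4):
    P=[]
    for a in np.arange(0,2*np.pi,.1):
        r=np.arange(5.5,9,.1);q=c[:,None]+np.array([[np.cos(a)],[np.sin(a)]])*r
        v=cv2.remap(u.astype('f4'),((q[0]-x0+.5)*k-.5).astype('f4')[None],((q[1]-y0+.5)*k-.5).astype('f4')[None],1)[0]
        i=v.argmin(); 
        if v[i]<97.5: P.append(q[:,i])
    P=np.array(P);A=np.c_[2*P,np.ones(len(P))];sol=np.linalg.lstsq(A,(P**2).sum(1),rcond=None)[0]
    c=sol[:2];print(c.round(2),np.sqrt(sol[2]+c@c).round(2),len(P),onz('top',c,.1).round(4),onz('top',c,.097).round(4))
E
```

```text
[ 1.3209 -0.9193  0.5233] [-4.000e-04  1.000e-04  1.308e-01]
[ 1.3209 -0.9188  0.8833] [-4.000e-04  1.000e-04  1.308e-01]
[324.85 185.09] 7.3 58 [ 0.5249 -0.0351  0.1   ] [ 0.5252 -0.0353  0.097 ]
[324.79 185.13] 7.32 59 [ 0.5248 -0.0349  0.1   ] [ 0.525  -0.0351  0.097 ]
[324.76 185.15] 7.32 58 [ 0.5247 -0.0348  0.1   ] [ 0.525 -0.035  0.097]
[324.77 185.12] 7.32 58 [ 0.5248 -0.0348  0.1   ] [ 0.5251 -0.035   0.097 ]
```

Emit:
apply_moves(
  steps=[
    [0.9,-0.63,0.3,0,0,0.1308,60],
    [0.9,-0.63,0.3,0,0,0.1308,60],
    [0.9,-0.63,0.3,0,0,0.1308,60],
    [0.9,-0.63,0.3,0,0,0.1308,60],
    [0.9,-0.63,0.3,0,0,0.1308,60],
    [0.9,-0.63,0.3,0,0,0.1308,60],
    [0.9,-0.63,0.3,0,0,0.1308,60],
  ],
)

```text
time: 0.8
tool_pos: [0.3613, -0.4008, 0.1548]
tool_rot: [-3.138, 0.001, -0.109]
wrist_force: [-0.1, -0.2, 0.1]
gripper_width: 0.06
```

```bash
python3 - <<'E'
from h import *
s=env.read_state();print(s['time'],s['tool_pos'],s['tool_rot'],s['q'],s['gripper_width'],s['wrist_force'])
rows([(.4375,-.306,.08,-.117),(.4375,-.306,.010,-.117)])
E
```

```text
0.8 [ 0.36128367 -0.40076495  0.15475719] [-3.13819481e+00  9.11210421e-04 -1.09141708e-01] [ 0.82994736  0.17247059 -0.08182626  1.82701521  0.01300563  1.14546505
 -0.93601216] 0.05995359014720548 [-0.1006556  -0.19473883  0.11853702]
[ 0.262  -0.409   0.3002] [-0.0011  0.0003  0.0025]
[ 0.2623 -0.408   0.5802] [-0.0011  0.0003  0.0025]
```

Emit:
apply_moves(
  steps=[
    [0.262,-0.409,0.3,0,0,0.0025,60],
    [0.262,-0.409,0.3,0,0,0.0025,60],
    [0.262,-0.409,0.3,0,0,0.0025,60],
    [0.262,-0.409,0.3,0,0,0.0025,60],
    [0.262,-0.409,0.4,0,0,0.0025,60],
    [0.262,-0.409,0.4,0,0,0.0025,60],
    [0.262,-0.409,0.4,0,0,0.0025,60],
  ],
)

```text
time: 1.5
tool_pos: [0.4342, -0.3131, 0.0565]
tool_rot: [-3.141, 0.001, -0.126]
wrist_force: [-0.3, 0.5, 0.6]
gripper_width: 0.06
```

```bash
python3 - <<'E'
from h import *
i=cams.grab_frame('side');cv2.imwrite('pics/s1.png',cv2.resize(i[260:390,180:380],(800,520),interpolation=cv2.INTER_CUBIC))
rows([(.4375,-.306,.03,-.117),(.4375,-.306,.010,-.117)]);s=env.read_state();print(s['tool_pos'],s['wrist_force'])
E
```

```text
[ 0.0074 -0.0303  0.1083] [ 0.0001 -0.     -0.0029]
[ 0.0074 -0.0303  0.1883] [ 0.0001 -0.     -0.0029]
[ 0.43470011 -0.31326708  0.05707401] [-0.30446818 -0.49378139 -0.15725144]
```

View pics/s1.png

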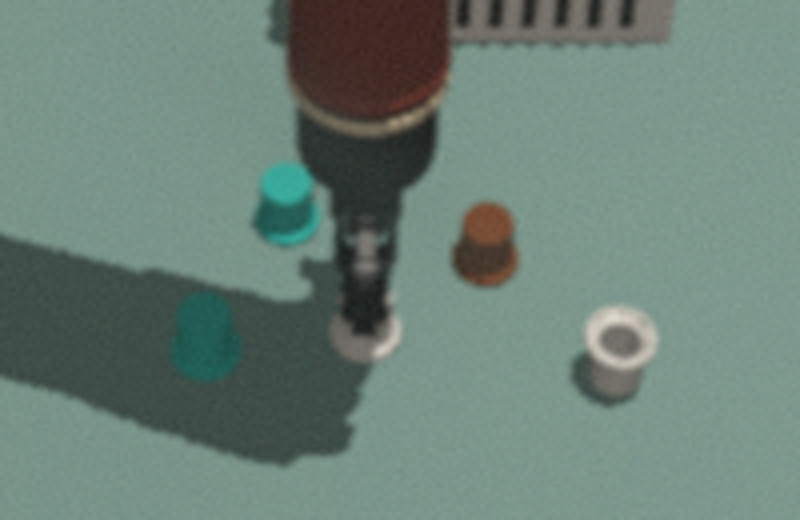

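The side crop shows the fingers straddling the grey cap (about (366,330) in the crop). They are slightly toward the camera, which matches the 7 mm the state reports. I correct that and descend.

Emit:
apply_moves(
  steps=[
    [0.0074,-0.03,0,0,0,-0.003,60],
    [0.0074,-0.03,0,0,0,-0.003,60],
    [0.0074,-0.03,0.1,0,0,-0.003,60],
    [0.0074,-0.03,0.188,0,0,-0.003,60],
    [0.0074,-0.03,0.188,0,0,-0.003,60],
    [0.0074,-0.03,0.188,0,0,-0.003,60],
  ],
)

```text
time: 2.15
tool_pos: [0.4379, -0.305, 0.0099]
tool_rot: [-3.141, 0.0, -0.115]
wrist_force: [-0.0, -0.4, 0.4]
gripper_width: 0.0597
```

Emit:
apply_moves(
  steps=[
    [0,0,0,0,0,0,28],
    [0,0,0,0,0,0,28],
    [0,0,0,0,0,0,28],
    [0,0,0,0,0,0,28],
    [0,0,0,0,0,0,28],
    [0,0,0,0,0,0,28],
  ],
)

```text
time: 2.75
tool_pos: [0.4386, -0.3057, 0.0109]
tool_rot: [3.141, -0.002, -0.116]
wrist_force: [-1.6, 1.4, 6.6]
gripper_width: 0.0305
```

Emit:
apply_moves(
  steps=[
    [0,0,0,0,0,0,60],
    [0,0,0,0,0,0,60],
    [0,0,0,0,0,0,60],
    [0,0,0,0,0,-0.05,60],
    [0,0,0,0,0,-0.1,60],
    [0,0,0,0,0,-0.15,60],
    [0,0,0,0,0,-0.2,60],
    [0,0,0,0,0,-0.25,60],
    [0,0,0,0,0,-0.3,60],
    [0,0,0,0,0,-0.35,60],
    [0,0,0,0,0,-0.4,60],
    [0,0,0,0,0,-0.45,60],
    [0,0,0,0,0,-0.5,60],
    [0,0,0,0,0,-0.5,60],
    [0,0,0,0,0,-0.5,60],
    [0,0,0,0,0,-0.5,60],
    [0,0,0,0,0,-0.5,60],
  ],
)

```text
time: 4.45
tool_pos: [0.4377, -0.3051, 0.0093]
tool_rot: [-3.142, 0.0, 1.453]
wrist_force: [0.8, -0.1, 0.2]
gripper_width: 0.0605
```

Emit:
apply_moves(
  steps=[
    [0,0,0,0,0,0,20],
    [0,0,0,0,0,0,20],
    [0,0,0,0,0,0,20],
    [0,0,0,0,0,0,20],
    [0,0,0,0,0,0,20],
    [0,0,0,0,0,0,20],
    [0,0,0,0,0,0,20],
  ],
)

```text
time: 5.15
tool_pos: [0.438, -0.3052, 0.0096]
tool_rot: [3.141, 0.0, 1.455]
wrist_force: [-0.9, 0.6, 5.0]
gripper_width: 0.0305
```

```bash
python3 - <<'E'
from h import *
s=env.read_state();print(s['tool_pos'],s['tool_rot'],s['q'],s['gripper_width'])
x,y=.525,-.035;rows([(s['tool_pos'][0],s['tool_pos'][1],.17,1.454),(x,y,.17,1.454),(x,y,.120,1.454)])
E
```

```text
[ 0.43797731 -0.30517266  0.00959715] [3.14118586e+00 1.79550881e-04 1.45518294e+00] [ 0.90676217  0.36766317 -0.4400812   1.95016671  0.20244446  0.86585901
  0.24497746] 0.03047708648721948
[-1.000e-04  3.000e-04 -6.416e-01] [0.0001 0.0001 0.0004]
[ 1.1135  0.2214 -0.6417] [0.0001 0.0001 0.0004]
[ 1.1136  0.2213 -0.4417] [0.0001 0.0001 0.0004]
```

Emit:
apply_moves(
  steps=[
    [0,0,-0.2,0,0,0,20],
    [0,0,-0.4,0,0,0,20],
    [0.1,0.02,-0.6416,0,0,0,20],
    [0.2,0.04,-0.6416,0,0,0,20],
    [0.35,0.08,-0.6416,0,0,0,20],
    [0.5,0.12,-0.6416,0,0,0,20],
    [0.65,0.15,-0.6416,0,0,0,20],
    [0.8,0.2,-0.6416,0,0,0,20],
    [0.95,0.2214,-0.6416,0,0,0,20],
    [0.98,0.2214,-0.6416,0,0,0,20],
    [0.98,0.2214,-0.6416,0,0,0,20],
    [0.98,0.2214,-0.6416,0,0,0,20],
    [0.98,0.2214,-0.6416,0,0,0,20],
    [0.98,0.2214,-0.6416,0,0,0,20],
  ],
)

```text
time: 6.55
tool_pos: [0.5207, -0.0695, 0.1696]
tool_rot: [-3.141, 0.0, 1.453]
wrist_force: [-0.3, 0.3, -1.4]
gripper_width: 0.0302
```

```bash
python3 - <<'E'
from h import *
s=env.read_state();print(s['tool_pos'],s['tool_rot'],s['gripper_width'],s['wrist_force'])
x,y=.525,-.0347;rows([(x,y,.17,1.454),(x,y,.118,1.454),(x,y,.104,1.454)])
i=cams.grab_frame('side');cv2.imwrite('pics/s2.png',cv2.resize(i[160:280,230:380],(800,600),interpolation=cv2.INTER_CUBIC))
E
```

```text
[ 0.52070253 -0.06953841  0.16961266] [-3.14136643e+00  2.95879994e-04  1.45305869e+00] 0.030188103480405716 [-0.34845477  0.25236378 -1.36233467]
[ 0.1404  0.0007 -0.0016] [-0.0001  0.0001 -0.0003]
[0.1405 0.0007 0.2064] [-0.0001  0.0001 -0.0003]
[0.1405 0.0008 0.2624] [-0.0001  0.0001 -0.0003]
```

View pics/s2.png

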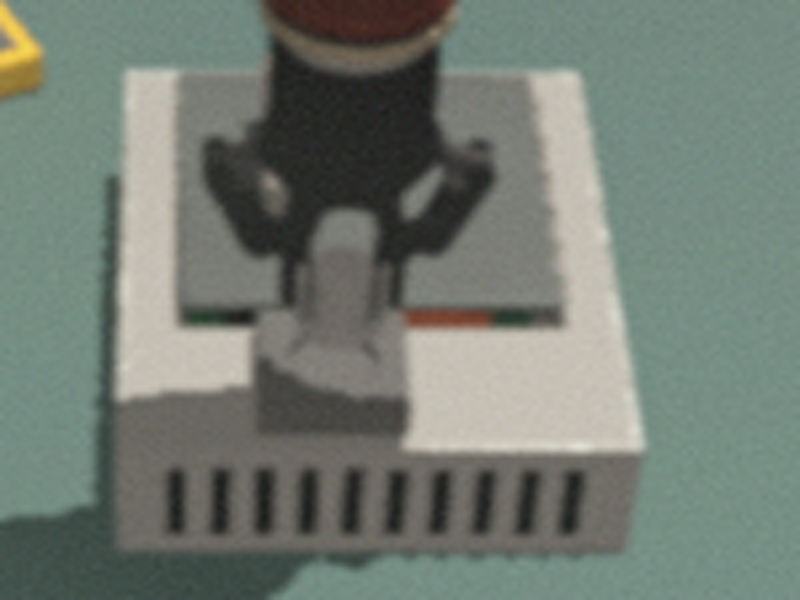

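The cap is held upright between the pads, rim down, just short of the pocket as planned. I move over the pocket and lower to just above the block.

Emit:
apply_moves(
  steps=[
    [0.07,0,0,0,0,0,20],
    [0.14,0.0007,0,0,0,0,20],
    [0.14,0.0007,0.1,0,0,0,20],
    [0.14,0.0007,0.2,0,0,0,20],
    [0.14,0.0007,0.21,0,0,0,20],
    [0.14,0.0007,0.21,0,0,0,20],
    [0.14,0.0007,0.21,0,0,0,20],
    [0.14,0.0007,0.21,0,0,0,20],
  ],
)

```text
time: 7.4
tool_pos: [0.526, -0.0336, 0.1185]
tool_rot: [3.14, 0.0, 1.455]
wrist_force: [-0.6, 1.0, 0.2]
gripper_width: 0.0303
```

```bash
python3 - <<'E'
from h import *
s=env.read_state();print(s['tool_pos'],s['wrist_force'])
rows([(.525,-.0347,.104,1.454)])
for n in('side','top'): cv2.imwrite(f'pics/{n}3.png',cams.grab_frame(n))
a=cv2.imread('pics/side3.png')[195:265,250:340];b=cv2.imread('pics/top3.png')[150:220,285:365]
cv2.imwrite('pics/c3.png',np.hstack([cv2.resize(a,(450,350),interpolation=2),cv2.resize(b,(350,350),interpolation=2)]))
E
```

```text
[ 0.52600464 -0.03360741  0.11850611] [-0.55697432  0.97784488  0.24458746]
[-0.0048 -0.0036  0.058 ] [0.0006 0.     0.0003]
```

View pics/c3.png

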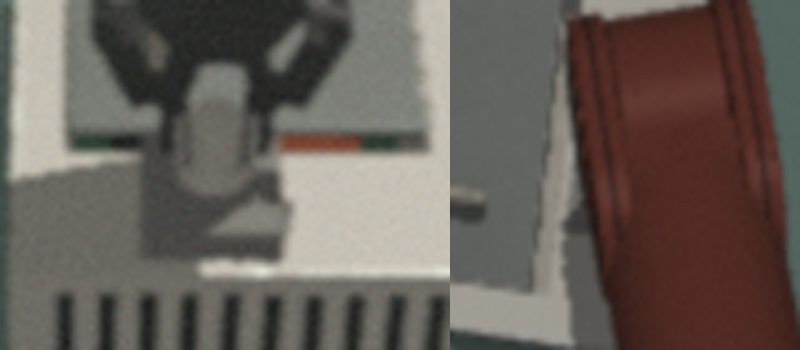

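The cap is over the block and centred on it in the side crop (cap x≈217, block 140–290). I lower it slowly.

Emit:
apply_moves(
  steps=[
    [-0.003,-0.002,0.015,0,0,0,20],
    [-0.004,-0.003,0.025,0,0,0,20],
    [-0.004,-0.003,0.035,0,0,0,20],
    [-0.004,-0.003,0.04,0,0,0,20],
    [-0.004,-0.003,0.045,0,0,0,20],
    [-0.004,-0.003,0.05,0,0,0,20],
    [-0.004,-0.003,0.055,0,0,0,20],
    [-0.004,-0.003,0.058,0,0,0,20],
    [-0.004,-0.003,0.06,0,0,0,20],
    [-0.004,-0.003,0.06,0,0,0,20],
  ],
)

```text
time: 8.5
tool_pos: [0.5244, -0.0343, 0.1035]
tool_rot: [3.141, 0.001, 1.455]
wrist_force: [-7.2, 0.8, 14.5]
gripper_width: 0.0304
```

```bash
python3 - <<'E'
from h import *
s=env.read_state();print(s['tool_pos'],s['tool_rot'],s['wrist_force'],s['wrist_torque'])
E
```

```text
[ 0.52441824 -0.03426583  0.10353799] [3.14140331e+00 7.57086310e-04 1.45520248e+00] [-7.17400548  0.80614211 14.50549393] [0.01716821 1.55134136 0.01428764]
```

The TCP is at 0.1035, which puts the underside at about 0.094, so the cap reached the pocket floor. I release it and retreat.

Emit:
apply_moves(
  steps=[
    [0,0,-0.004,0,0,0,34],
    [0,0,-0.004,0,0,0,45],
    [0,0,-0.004,0,0,0,60],
    [0,0,-0.004,0,0,0,60],
    [0,0,-0.004,0,0,0,60],
    [0,0,-0.05,0,0,0,60],
    [0,0,-0.12,0,0,0,60],
    [0,0,-0.3,0,0,0,60],
    [0,0,-0.4,0,0,0,60],
    [0,0,-0.4,0,0,0,60],
  ],
)

```text
time: 9.5
tool_pos: [0.5266, -0.034, 0.207]
tool_rot: [3.135, 0.0, 1.455]
wrist_force: [0.6, 0.5, -0.5]
gripper_width: 0.0601
```

```bash
python3 - <<'E'
from h import *
for n in('side','top'): cv2.imwrite(f'pics/{n}4.png',cams.grab_frame(n))
i=cv2.imread('pics/side4.png');cv2.imwrite('pics/c4.png',cv2.resize(i[160:280,230:380],(800,600),interpolation=2))
s=env.read_state();print(s['tool_pos'],s['wrist_force'],s['gripper_width'])
print(proj('side',[(.525,-.0347,.132),(.525,-.0347,.138)]))
E
```

```text
[ 0.52461777 -0.03433104  0.20306304] [-0.51380037  0.95230935 -0.32047323] 0.060368226845902026
[[292.31966112 222.74581399]
 [292.40641405 221.07311187]]
```

View pics/c4.png

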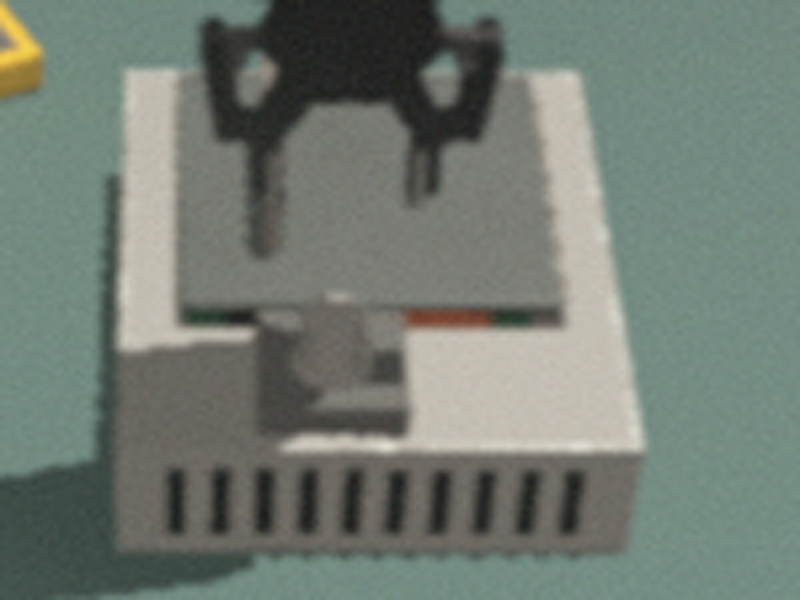

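The cap stands in the pocket with its top at about side pixel (292,223), which matches the predicted seated height. Next is the handle.

```bash
python3 - <<'E'
from h import *
for z in(.13,): print([onz(n,np.mean(a,0),z).round(4) for n,a in(('top',((253.2,184.1),(293,190.2))),('side',((281,171.9),(281.6,197.4))))])
rows([(.515,.122,.17,1.454),(.515,.122,.108,1.454)])
E
```

```text
[array([0.5138, 0.1223, 0.13  ]), array([0.5182, 0.1271, 0.13  ])]
[ 0.6167 -0.1106  0.1319] [0.0005 0.0001 0.0003]
[ 0.6168 -0.111   0.3799] [0.0005 0.0001 0.0003]
```

Emit:
apply_moves(
  steps=[
    [0.2,-0.04,0,0,0,0,50],
    [0.4,-0.08,0,0,0,0,50],
    [0.6,-0.11,0.05,0,0,0,50],
    [0.6168,-0.111,0.13,0,0,0,50],
    [0.6168,-0.111,0.13,0,0,0,50],
    [0.6168,-0.111,0.13,0,0,0,50],
  ],
)

```text
time: 10.2
tool_pos: [0.514, 0.1212, 0.169]
tool_rot: [-3.139, 0.001, 1.455]
wrist_force: [1.0, -0.4, 0.5]
gripper_width: 0.0499
```

```bash
python3 - <<'E'
from h import *
for n in('side','top'): cv2.imwrite(f'pics/{n}5.png',cams.grab_frame(n))
i=cv2.imread('pics/side5.png');cv2.imwrite('pics/c5.png',cv2.resize(i[150:270,230:380],(800,600),interpolation=2))
s=env.read_state();print(s['tool_pos'],s['wrist_force'],s['gripper_width'])
rows([(.5155,.1225,.108,1.454)])
E
```

```text
[0.51497229 0.12057083 0.17003268] [-0.14599615  0.40881901  1.01940883] 0.0497990320702473
[0.008  0.0012 0.2481] [-0.      0.0001 -0.0003]
```

View pics/c5.png

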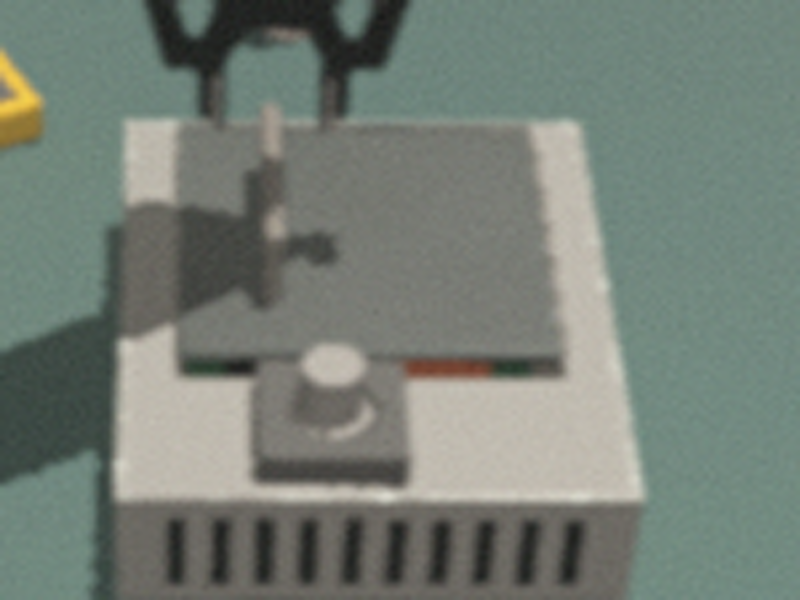

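The cap is clearly seated in the pocket, rim down (crop (333,365)). The fingers straddle the bar (pads at x≈213 and 333, bar at 271). I descend and close.

Emit:
apply_moves(
  steps=[
    [0.008,0.001,0.08,0,0,0,50],
    [0.008,0.001,0.18,0,0,0,50],
    [0.008,0.001,0.248,0,0,0,50],
    [0.008,0.001,0.248,0,0,0,50],
    [0.008,0.001,0.248,0,0,0,50],
    [0.008,0.001,0.248,0,0,0,30],
    [0.008,0.001,0.248,0,0,0,16],
    [0.008,0.001,0.248,0,0,0,0],
    [0.008,0.001,0.248,0,0,0,0],
    [0.008,0.001,0.248,0,0,0,0],
    [0.008,0.001,0.248,0,0,0,0],
    [0.008,0.001,0.248,0,0,0,0],
  ],
)

```text
time: 11.5
tool_pos: [0.5158, 0.124, 0.1085]
tool_rot: [3.14, -0.0, 1.455]
wrist_force: [-0.1, -1.2, 6.5]
gripper_width: 0.0101
```

```bash
python3 - <<'E'
from h import *
s=env.read_state();print(s['tool_pos'],s['tool_rot'],s['wrist_force'],s['wrist_torque'],s['gripper_width'])
E
```

```text
[0.51576911 0.12400925 0.10851608] [ 3.14000993e+00 -1.25314861e-04  1.45502032e+00] [-0.10088825 -1.17094176  6.49749689] [-0.21733657 -0.15280388  0.00156912] 0.010136074142734961
```

```bash
python3 - <<'E'
import numpy as np
r,p=np.hypot(.15,.05),np.arctan2(.05,.15)
S=lambda t:np.array([r*(np.cos(p)-np.cos(p+t)),-r*(np.sin(p+t)-np.sin(p))])/.25
for a,b,n in((0,.55,18),(.55,1.04,16),(1.04,.765,14)):
    print([(round(t,2),*(S(t)-S(a)).round(3).tolist()) for t in np.linspace(a,b,n+1)[1:]])
E
```

```text
[(np.float64(0.03), 0.006, -0.018), (np.float64(0.06), 0.013, -0.036), (np.float64(0.09), 0.021, -0.054), (np.float64(0.12), 0.029, -0.072), (np.float64(0.15), 0.037, -0.089), (np.float64(0.18), 0.047, -0.106), (np.float64(0.21), 0.056, -0.123), (np.float64(0.24), 0.066, -0.139), (np.float64(0.28), 0.077, -0.155), (np.float64(0.31), 0.088, -0.171), (np.float64(0.34), 0.1, -0.187), (np.float64(0.37), 0.112, -0.202), (np.float64(0.4), 0.124, -0.217), (np.float64(0.43), 0.137, -0.231), (np.float64(0.46), 0.15, -0.245), (np.float64(0.49), 0.164, -0.258), (np.float64(0.52), 0.178, -0.271), (np.float64(0.55), 0.193, -0.284)]
[(np.float64(0.58), 0.015, -0.012), (np.float64(0.61), 0.03, -0.024), (np.float64(0.64), 0.046, -0.035), (np.float64(0.67), 0.062, -0.046), (np.float64(0.7), 0.079, -0.056), (np.float64(0.73), 0.095, -0.066), (np.float64(0.76), 0.112, -0.075), (np.float64(0.8), 0.13, -0.084), (np.float64(0.83), 0.147, -0.092), (np.float64(0.86), 0.165, -0.1), (np.float64(0.89), 0.183, -0.107), (np.float64(0.92), 0.201, -0.114), (np.float64(0.95), 0.22, -0.12), (np.float64(0.98), 0.238, -0.125), (np.float64(1.01), 0.257, -0.13), (np.float64(1.04), 0.276, -0.135)]
[(np.float64(1.02), -0.012, 0.003), (np.float64(1.0), -0.024, 0.006), (np.float64(0.98), -0.036, 0.009), (np.float64(0.96), -0.048, 0.012), (np.float64(0.94), -0.06, 0.016), (np.float64(0.92), -0.072, 0.02), (np.float64(0.9), -0.084, 0.024), (np.float64(0.88), -0.095, 0.028), (np.float64(0.86), -0.107, 0.033), (np.float64(0.84), -0.118, 0.038), (np.float64(0.82), -0.13, 0.043), (np.float64(0.8), -0.141, 0.048), (np.float64(0.78), -0.152, 0.053), (np.float64(0.76), -0.163, 0.059)]
```

Emit:
apply_moves(
  steps=[
    [0,0.006,-0.018,0,0,0,0],
    [0,0.013,-0.036,0,0,0,0],
    [0,0.021,-0.054,0,0,0,0],
    [0,0.029,-0.072,0,0,0,0],
    [0,0.037,-0.089,0,0,0,0],
    [0,0.047,-0.106,0,0,0,0],
    [0,0.056,-0.123,0,0,0,0],
    [0,0.066,-0.139,0,0,0,0],
    [0,0.077,-0.155,0,0,0,0],
    [0,0.088,-0.171,0,0,0,0],
    [0,0.1,-0.187,0,0,0,0],
    [0,0.112,-0.202,0,0,0,0],
    [0,0.124,-0.217,0,0,0,0],
    [0,0.137,-0.231,0,0,0,0],
    [0,0.15,-0.245,0,0,0,0],
    [0,0.164,-0.258,0,0,0,0],
    [0,0.178,-0.271,0,0,0,0],
    [0,0.193,-0.284,0,0,0,0],
    [0,0.193,-0.284,0,0,0,0],
    [0,0.193,-0.284,0,0,0,0],
  ],
)

```text
time: 13.5
tool_pos: [0.5609, 0.1187, 0.1801]
tool_rot: [-3.138, 0.002, 1.456]
wrist_force: [-16.8, -2.8, 14.7]
gripper_width: 0.0101
```

```bash
cat >> h.py <<'E'
def ang(p0=(.5158,.1240,.1085),yaw=1.455):
    s=env.read_state();d=np.array(s['tool_pos'])-p0;f=d@[np.sin(yaw),-np.cos(yaw),0]
    print('theta',np.arctan2(.05+d[2],.15-f)-np.arctan2(.05,.15),'r',np.hypot(.05+d[2],.15-f),s['time'],s['tool_rot'],s['wrist_force'],s['gripper_width'])
E
python3 -c "from h import *;ang()"
```

```text
theta 0.5383431425519034 r 0.1603800177464841 13.5 [-3.13777181e+00  2.03229990e-03  1.45598757e+00] [-16.83823822  -2.82749119  14.69717088] 0.010070625141747587
```

The hatch is at about 0.54 rad. There is about 21 N of radial push, so my arc is about 2 mm too tight. I'll add an outward correction and continue in smaller pieces.

Emit:
apply_moves(
  steps=[
    [0,0.001,-0.005,0,0,0,0],
    [0,0.004,-0.012,0,0,0,0],
    [0,0.01,-0.018,0,0,0,0],
    [0,0.025,-0.03,0,0,0,0],
    [0,0.041,-0.041,0,0,0,0],
    [0,0.057,-0.052,0,0,0,0],
    [0,0.074,-0.062,0,0,0,0],
    [0,0.09,-0.072,0,0,0,0],
    [0,0.107,-0.081,0,0,0,0],
    [0,0.107,-0.081,0,0,0,0],
  ],
)

```text
time: 14.5
tool_pos: [0.5898, 0.1154, 0.2008]
tool_rot: [3.141, 0.0, 1.455]
wrist_force: [-8.0, -1.5, 8.9]
gripper_width: 0.01
```

```bash
python3 -c "from h import *;ang()"
```

```text
theta 0.7614845586204285 r 0.1610763840638658 14.5 [3.14104358e+00 2.35055509e-04 1.45497675e+00] [-7.96890697 -1.53639592  8.92076185] 0.009952332854551665
```

Emit:
apply_moves(
  steps=[
    [0,0.016,-0.013,0,0,0,0],
    [0,0.033,-0.021,0,0,0,0],
    [0,0.051,-0.029,0,0,0,0],
    [0,0.069,-0.036,0,0,0,0],
    [0,0.087,-0.043,0,0,0,0],
    [0,0.106,-0.049,0,0,0,0],
    [0,0.124,-0.054,0,0,0,0],
    [0,0.143,-0.059,0,0,0,0],
    [0,0.162,-0.064,0,0,0,0],
    [0,0.181,-0.068,0,0,0,0],
    [0,0.181,-0.068,0,0,0,0],
    [0,0.181,-0.068,0,0,0,0],
  ],
)

```text
time: 15.7
tool_pos: [0.6356, 0.1102, 0.2171]
tool_rot: [3.14, -0.001, 1.455]
wrist_force: [-2.9, -0.0, 5.8]
gripper_width: 0.0098
```

```bash
python3 - <<'E'
from h import *
ang()
for n in('side','top'): cv2.imwrite(f'pics/{n}6.png',cams.grab_frame(n))
i=cv2.imread('pics/side6.png');cv2.imwrite('pics/c6.png',cv2.resize(i[130:250,220:370],(800,600),interpolation=2))
E
```

```text
theta 1.0656337813928336 r 0.1612997251582812 15.7 [ 3.13952537e+00 -6.13937330e-04  1.45483146e+00] [-2.88220937 -0.03471706  5.77855901] 0.009763540712542979
```

View pics/c6.png

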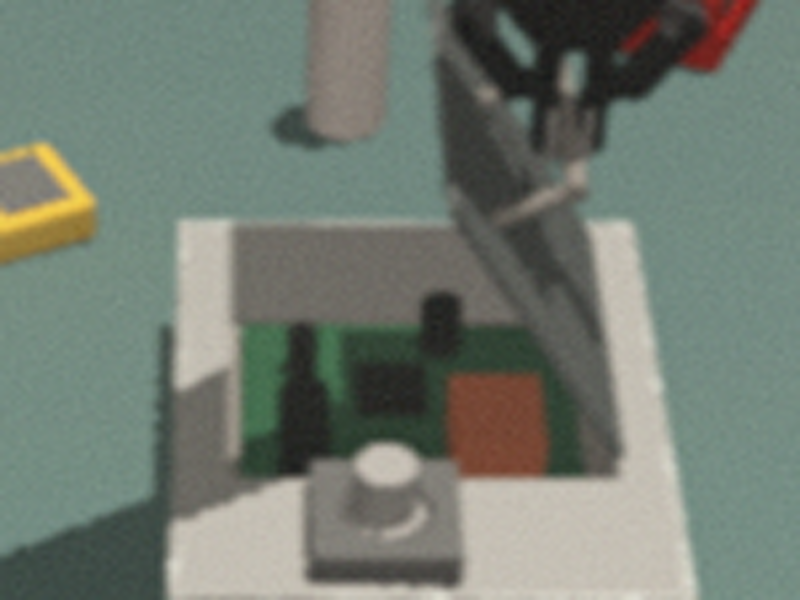

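The hatch is at about 61 degrees, held, and the cap is still seated at (385,485) in the crop. I ease it back slowly.

Emit:
apply_moves(
  steps=[
    [0,-0.01,0.002,0,0,0,0],
    [0,-0.019,0.004,0,0,0,0],
    [0,-0.029,0.007,0,0,0,0],
    [0,-0.038,0.009,0,0,0,0],
    [0,-0.048,0.012,0,0,0,0],
    [0,-0.057,0.014,0,0,0,0],
    [0,-0.066,0.017,0,0,0,0],
    [0,-0.075,0.019,0,0,0,0],
    [0,-0.085,0.022,0,0,0,0],
    [0,-0.094,0.025,0,0,0,0],
    [0,-0.103,0.029,0,0,0,0],
    [0,-0.112,0.032,0,0,0,0],
    [0,-0.121,0.036,0,0,0,0],
    [0,-0.13,0.039,0,0,0,0],
    [0,-0.139,0.043,0,0,0,0],
    [0,-0.148,0.047,0,0,0,0],
    [0,-0.157,0.051,0,0,0,0],
    [0,-0.165,0.055,0,0,0,0],
    [0,-0.173,0.059,0,0,0,0],
    [0,-0.18,0.0625,0,0,0,0],
  ],
)

```text
time: 17.8
tool_pos: [0.5897, 0.1154, 0.2005]
tool_rot: [3.141, -0.0, 1.455]
wrist_force: [1.5, 0.7, 4.7]
gripper_width: 0.0101
```

Emit:
apply_moves(
  steps=[
    [0,0,0,0,0,0,0],
    [0,0,0,0,0,0,0],
    [0,0,0,0,0,0,0],
    [0,0,0,0,0,0,0],
    [0,0,0,0,0,0,0],
  ],
)

```text
time: 18.3
tool_pos: [0.5887, 0.1156, 0.2004]
tool_rot: [-3.14, 0.001, 1.456]
wrist_force: [-4.5, 0.0, 8.0]
gripper_width: 0.0102
```

```bash
python3 - <<'E'
from h import *
ang()
for n in('side','top'): cv2.imwrite(f'pics/{n}7.png',cams.grab_frame(n))
i=cv2.imread('pics/side7.png');cv2.imwrite('pics/c7.png',cv2.resize(i[130:250,220:370],(800,600),interpolation=2))
xc=np.array([.9932,-.1167,0]);yc=np.array([.1167,.9932,0]);H=np.array([.5158,.124,.08])+.15*xc
for th in(.70,.765,.83):
    a=th+.3217;b=H-.1581*np.cos(a)*xc-.06*yc+[0,0,.1581*np.sin(a)]
    # free near top corner of plate (r=.2, plate top ~+6mm)
    c=H-xc*(.2*np.cos(th)-.006*np.sin(th))+[0,0,.2*np.sin(th)+.006*np.cos(th)]-.1*yc
    print(th,((proj('side',[b,c])-[220,130])*[5.333,5]).round(0))
E
```

```text
theta 0.7539160161384121 r 0.16125445407134897 18.3 [-3.13959433e+00  5.15442258e-04  1.45561822e+00] [-4.45974478  0.03435434  8.03718209] 0.010212651881883642
0.7 [[465. 226.]
 [333. 275.]]
0.765 [[484. 218.]
 [352. 261.]]
0.83 [[503. 211.]
 [372. 247.]]
```

View pics/c7.png

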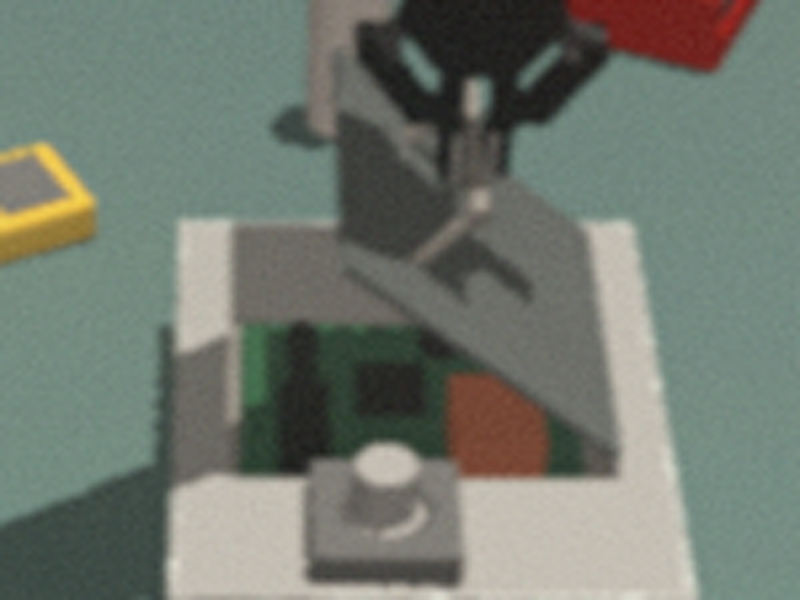

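The picture agrees with the state: bar end at (481,203) and plate corner at (343,255), so roughly 43 degrees. I nudge it up slightly, let it settle and hand in.

Emit:
apply_moves(
  steps=[
    [0,0.004,-0.002,0,0,0,0],
    [0,0.007,-0.004,0,0,0,0],
    [0,0.007,-0.004,0,0,0,0],
    [0,0.007,-0.004,0,0,0,0],
    [0,0.007,-0.004,0,0,0,0],
    [0,0.007,-0.004,0,0,0,0],
  ],
)

```text
time: 19.0
tool_pos: [0.5903, 0.1154, 0.2013]
tool_rot: [-3.139, 0.001, 1.456]
wrist_force: [-4.2, 0.5, 8.2]
gripper_width: 0.0099
```

```bash
python3 - <<'E'
from h import *
from workcell import workorder
ang(); print(workorder.hand_in())
E
```

```text
theta 0.7651716668094267 r 0.16128619044117615 19.0 [-3.13918330e+00  5.32771542e-04  1.45563061e+00] [-4.23459476  0.52738304  8.16536351] 0.009872868364567636
the job is handed in; nothing more can be done
None
```

The job is done and handed in at about 19 s. The grey rim-down cap is seated in the pocket and released, and the gripper is still holding the hatch at about 44 degrees (0.765 rad). I centred the cap with two crossed grasps before placing it. I then raised the hatch to about 1.07 rad (61 degrees) and eased it slowly back down.

**Last checks**
- **Cap:** the fingers stopped at a height that puts the cap's underside at about 0.094 m, the pocket floor. Later side views show it upright in the pocket.
- **Hatch:** the grip is closed on the bar at 10 mm, with about 9 N at the wrist. I last looked just before a final upward nudge of about 0.01 rad and did not take another picture after it.
- **Bystanders:** I did not touch the spare cap, the meter or the spray can.

**Disagreements**
- **Arc too tight:** my planned arc for the handle was about 2–3 mm too tight. The measured radius was 161 mm against 158 mm. This gave a radial push of about 22 N on the way up, which I corrected.
- **Bar end in the picture:** the bar end sat about 3 pixels higher than predicted. The hatch angle is therefore certain only to a degree or two.

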